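Open the tying-stock locker and hold its gate wide

ROBOT

A 6-joint arm with a two-finger parallel gripper is mounted at the origin on the work surface. World frame = base frame: x ahead of the robot, y to its left, z up, the work surface at z = 0. Lengths are in m, angles in degrees, forces in N, time in s.
With the tool pointing down it reaches from about 0.25 to 0.725 m from the base axis. Payload 9.7 kg.
Tool frame: the origin (TCP) lies midway between the tips of the shut fingers; the grasp point (between the pads) lies bot.grasp_offset behind it (bot.grasp_offset is the distance from the TCP to the grasp point, in m); x points along the fingers, y is the direction in which the jaws open and shut, and the axes are right-handed (so a half turn about x gives the same grasp; the last joint's range is limited). The gripper opens to 85 mm and grips with 20 to 120 N. Pads are 22 mm wide; open, the fingers measure 114 mm over their backs; the gripper's body (76 mm by 85 mm) begins 54 mm behind the grasp point. The pads swing forward as they close: fully open they stand 13 mm farther back than shut.
Start: joints at [-64.572, 4.979, 10.078, 95.1, 0, 90], TCP at [0.236, -0.497, 0.231] pointing down, gripper open.
Joint ranges: [-179.16, 179.16], [-48.56, 103.87], [-65.8, 70.77], [-126.05, 130.52], [-82.76, 87.17], [-180, 180]. Speed limits (degrees/s): [127.2, 127.2, 147.25, 180, 180, 180].

INTERFACE

Orientations are given as [roll, pitch, yaw] about the fixed x, y, z axes, in that order (R = Rz(yaw) Ry(pitch) Rx(roll)).
In Python, from workcell import status, camera, bot gives the robot as it stands.
- The arm moves only by the shell command python3 -m jog 'ROWS' [OPENING] [FORCE]. ROWS is text: rows parted by semicolons, each of 4 numbers parted by spaces: the shift along the tool's x, y, z in mm, then the turn about the tool's x in degrees. A call has exactly 8 rows; each row is the pose to reach, as a shift and turn from the pose commanded when the call began, along the tool's axes at that moment; what a row does not reach only later rows make up. A row lasts 1/8 s, in which the tool goes at most 62.5 mm and 10.7 degrees, less where a joint would pass 70% of its speed; a pose out of reach is approached as far as the arm can. A call with a gripper value outside its range is refused whole. OPENING is the opening, from 0 (shut) to 1 (fully open), set as the call begins (- or left out, the last holds). The fingers move at their own pace and stop on an object; FORCE is the grip in N (left out, the last holds). Time passes only in rows, so rows that repeat a pose let the fingers close, or fill a call up. It gives the time, the measured TCP pose, the force and the opening at its end, in the units of the state.
- status.get_obs(): the state, without advancing time (a new reading comes with each control period).
- camera(name): name is "scene" or "top" or "wrist"; returns a dict with "color" (420x560x3 uint8, red, green, blue), "vfov" (degrees; the focal length in pixels is half the picture's height over the tangent of half this angle, whatever the lens; pixels are square), "cx", "cy" (the principal point, pixels), "rvec" (rotation vector, rad) and "tvec" (3), from world to camera coordinates, as OpenCV has them. Camera axes: x right, y down, z forward; pixel columns grow to the right and rows downward; lengths in m; the calibration is good to about 2 mm. A picture is of the moment at which its call begins. There is no depth.
- bot.job_done(): hands the job in, once; it reports no verdict.
The state is a dict: "time": time; "q": joint angles; "qd": joint speeds; "joint_efforts": joint torques, N m; "ee_pos": TCP position; "tcp_rot": TCP orientation; "wrist_force": force on the tool from outside, world axes, zero at the start; "torque": the same for the moment, N m; "opening": finger opening in m.
Only numpy, scipy, OpenCV 4.12 (cv2) and the standard library are available. Lean on these libraries where they do the work, as an engineer would, in place of code of your own. Each camera call takes 0.05 s, during which the arm holds its last target. There are 200 camera calls.

TASK

I need to draw the spool tray straight out of the little timber locker, so please open its barred gate and hold it for me: squeeze the main catch at the free end of the gate and draw the gate ajar until the safety catch stops it, then squeeze the safety catch near the hinge and swing the gate on past its half-open detent. Finish while still holding the gate wide open, clearly past square to the locker's front, because its spring closes it again as soon as you let go; leave everything else on the bench and on the locker where it stands.

Things in the scene. Friction and masses are not known exactly. Their poses are not given: they have to be found in the camera images.
- locker: Fixed timber bench locker 330 wide, 220 deep, roof 210 mm up, barred gate in front. Origin: foot of the gate's upright hinge line on the bench, at the front corner on the robot's left. x points into the locker, square to its front, y to the hinge side, z up; the front runs from y = 0 to -330 mm, the carcase from x = 27 to 247 mm. In the rules it includes gate and catches.
- gate (a joint): Swing of the gate, rad: 0 shut, grows as it swings out (clockwise from above); stop at 2.0. Safety catch stops it at about 0.21. Closing spring 0.3 N m/rad, hinge friction 0.12 N m: it stays put below about 0.4, swings back if let go wide. A sprung detent at the hinge resists from 0.65 to 0.95 (up to 0.5 N m more), is passed by 1.3. Wide open: beyond 1.66.
- gate_hinge (a point): Point on the hinge line, 210 mm above the bench. Its axes turn with the gate (those of the locker when shut): -y along the gate to its free end, -x out of its outer face. The gate is an aluminium frame, 24 mm thick inwards from the hinge line, reaching 7 to 323 mm from it, 40 to 210 mm above the bench; it sweeps a circle of 325 mm.
- main_pinch (a point): Where to squeeze the main catch, fingers pointing down, closing across the gate (along this x; axes as gate_hinge): 250 mm from the hinge line, 9 mm behind the outer face, 236 mm above the bench. The front finger bears on a fixed steel rest (40 mm wide) 13 mm before this point, the rear one on a sprung steel paddle (34 wide) 26 mm behind it, 13 when squeezed. Both plates reach 256 mm up.
- safety_pinch (a point): Where to squeeze the safety catch: the same in shape, sizes, height and direction as main_pinch, but 164 mm from the hinge line. For both catches the rear finger comes down over the locker's roof (210 mm up), clear for 45 mm behind the paddle. The plates measure 39 mm over both at rest, about 26 mm squeezed home. Moves with the gate.
- main_catch (a joint): Turn of the main catch, a steel hook lever on an upright pivot 300 mm from the hinge line, rad: 0 at rest, 0.26 squeezed home; spring 3 to 7 N at the paddle. At rest its hook holds a pin on the roof and keeps the gate shut; past about 0.12 the gate is free. It snaps in again if the gate is pushed shut.
- safety_catch (a joint): Turn of the safety catch, a steel hook lever on an upright pivot 114 mm from the hinge line, rad: 0 at rest, 0.26 squeezed home; spring as main_catch. At rest its hook lets the gate open to about 0.21 and holds it there on a pin on the roof; past about 0.14 the gate can pass. Once the gate is beyond 0.5 the catch may be let go.
- mug: Bystander: blue mug, 84 mm across, 95 mm tall; origin under its centre.
- can: Bystander: plain metal drinks can, 66 mm across, 116 mm tall; origin under its centre.
- tumbler: Bystander: clear glass tumbler, 72 mm across, 90 mm tall; origin under its centre.
- line_spool: Bystander: white line spool, 110 mm across, 90 mm tall; origin under its centre.
- torch: Bystander: black torch standing on its head, 48 mm across, 155 mm tall; origin under its centre.
- resin: Bystander on the locker's roof, behind the catches: black resin bottle with white cap, 34 mm across, 65 mm tall; origin under its centre.
- thread_spool: Bystander on the locker's roof, behind the catches: wooden thread spool, 44 mm across, 44 mm tall; origin under its centre.
- hook_box: Bystander: flat grey hook box, 75 x 50 x 15 mm, lying on the bench where the gate passes over it (the gate clears the bench by 40 mm); origin under its centre.
- scissors: Bystander: small tying scissors with brass loops, about 120 x 50 mm, 8 mm thick, lying on the bench where the gate may pass over them; origin at the joint, on the bench.

How it is judged:
By the outcome, as a careful person would: the job done as asked, in the order asked, and still so for the second after the job is handed in, while the arm keeps its last pose, push and grip.
It also fails if it takes over 42 s, if anything falls off the work surface, if the arm or the gripper's body presses on something with over 40 N, if the wrist force passes 120 N, or if a joint passes its speed limit or range.

## Working session

There is one attempt and no reset: what is moved stays moved. The work goes in short steps, Python scripts to look and compute and a shell command to move; the robot and the scene stay as the last step left them, time stands still between calls to the robot, and variables do not carry over. Pictures are saved under pics/ and viewed, about 8 in all and at most 12, crops included, and the job is handed in when it is done.

```bash
ls; mkdir -p pics
cat > h.py <<'E'
import numpy as np, cv2
from scipy.spatial.transform import Rotation as Ro
from workcell import status, camera, bot
def shot(n,f):
    c=camera(n); cv2.imwrite('pics/'+f,c['color'][:,:,::-1]); np.save('pics/'+f[:-4]+'.npy',c,allow_pickle=True); return c
def load(f): return np.load('pics/'+f+'.npy',allow_pickle=True).item()
def ray(c,u,v):
    f=c['color'].shape[0]/2/np.tan(np.radians(c['vfov']/2))
    R=Ro.from_rotvec(np.ravel(c['rvec'])).as_matrix(); t=np.ravel(c['tvec'])
    return -R.T@t, R.T@np.array([(u-c['cx'])/f,(v-c['cy'])/f,1])
def onz(c,u,v,z):
    o,d=ray(c,u,v); return o+d*(z-o[2])/d[2]
def proj(c,P):
    f=c['color'].shape[0]/2/np.tan(np.radians(c['vfov']/2))
    p=Ro.from_rotvec(np.ravel(c['rvec'])).as_matrix()@np.asarray(P,float)+np.ravel(c['tvec'])
    return p[0]/p[2]*f+c['cx'],p[1]/p[2]*f+c['cy']
E
python3 - <<'E'
from h import *
for n in('top','scene'):
    c=shot(n,n+'1.png'); print(n,c['vfov'],c['cx'],c['cy'],ray(c,280,210))
o=status.get_obs();print({k:np.round(v,3) for k,v in o.items()},bot.grasp_offset)
E
```

```text
pics
top 45.39372684337868 278.5960741613969 206.9179848374043 (array([ 0.31354687, -0.03514317,  1.41103217]), array([ 0.19042454, -0.0123272 , -0.98164761]))
scene 47.567642396218695 279.184537844761 198.99742729526437 (array([ 1.50211932, -0.25409643,  0.87558774]), array([-0.77698331,  0.18218717, -0.60302643]))
{'time': np.float64(0.1), 'q': array([-6.4572e+01,  5.0090e+00,  1.0039e+01,  9.5100e+01,  2.0000e-03,
        9.0003e+01]), 'qd': array([-0.06 , -0.139,  0.063, -0.004, -0.009,  0.003]), 'joint_efforts': array([-0.0000e+00, -5.2156e+01,  4.6565e+01,  1.6000e-02,  0.0000e+00,
        0.0000e+00]), 'ee_pos': array([ 0.236, -0.497,  0.231]), 'tcp_rot': array([-91.689,  89.929, 113.737]), 'wrist_force': array([-0.716,  0.453, -0.934]), 'torque': array([-0.028,  0.002,  0.011]), 'opening': np.float64(0.085)} 0.0187
```

View pics/top1.png

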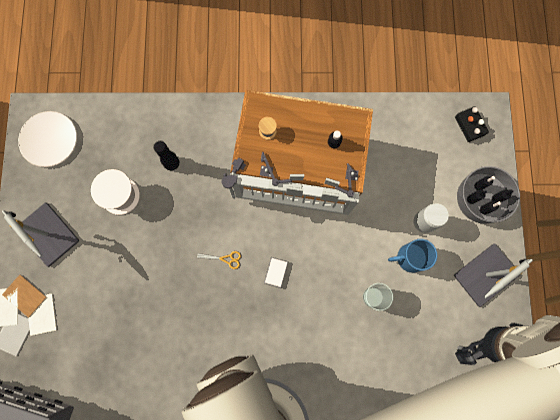

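View pics/scene1.png

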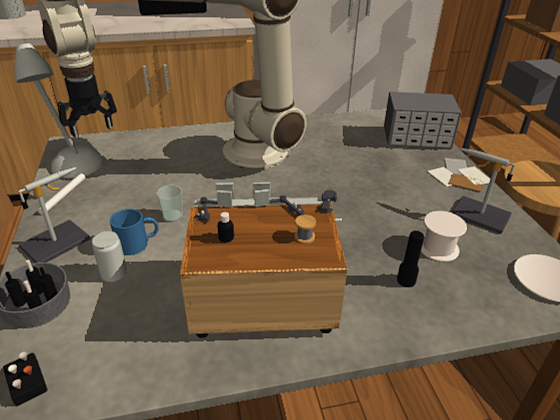

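The top view shows the locker (roof corners about (245,92) and (372,108)) with its gate along (235,185) to (355,205). The torch and spool are to the left, the mug, can and tumbler to the right, and the scissors and hook box in front. I'll enlarge the gate.

Run:
```python
from h import *
c=load('top1')
for u,v in[(245,92),(372,108)]: print(onz(c,u,v,.21))
im=cv2.imread('pics/top1.png')[85:220,220:385]
cv2.imwrite('pics/crop1.png',cv2.resize(im,None,fx=4.4,fy=4.4,interpolation=cv2.INTER_CUBIC))
```

```text
[0.85408517 0.03715428 0.21      ]
[ 0.80981422 -0.28608577  0.21      ]
```

View pics/crop1.png

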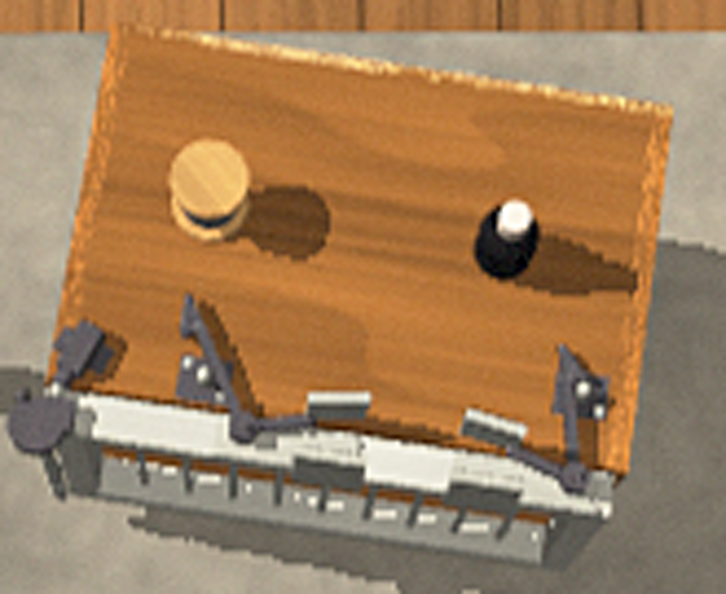

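```bash
cat > fit.py <<'E'
from h import *
c=load('top1')
px=np.array([(115,28),(672,105),(628,475)],float)/4.4+[220,85]
L=np.array([(247,0),(247,-330),(27,-330)])/1000.
W=np.array([onz(c,u,v,.21)[:2] for u,v in px])
lm,wm=L.mean(0),W.mean(0)
H=(L-lm).T@(W-wm); th=np.arctan2(H[0,1]-H[1,0],H[0,0]+H[1,1])
R=np.array([[np.cos(th),-np.sin(th)],[np.sin(th),np.cos(th)]]); t=wm-R@lm
print('yaw',np.degrees(th),'org',t,'res mm',((W-(L@R.T+t))*1e3).round(1).tolist())
def w(x,y,z): return np.r_[R@[x/1000,y/1000]+t,z/1000]
if __name__=='__main__':
    im=cv2.imread('pics/top1.png'); s=cv2.imread('pics/scene1.png');cs=load('scene1')
    A=cv2.resize(im[85:220,220:385],None,fx=4.4,fy=4.4,interpolation=cv2.INTER_CUBIC)
    B=cv2.resize(s[165:285,170:355],None,fx=4.2,fy=4.2,interpolation=cv2.INTER_CUBIC)
    def seg(pts,col):
        for a,b in zip(pts,pts[1:]):
            for I,cc,o,k in((A,c,(220,85),4.4),(B,cs,(170,165),4.2)):
                p=[tuple(int(round((proj(cc,w(*q))[i]-o[i])*k)) for i in(0,1)) for q in(a,b)]
                cv2.line(I,p[0],p[1],col,1)
    for d in(250,164):
        seg([(-4,-d+20,256),(-4,-d-20,256)],(0,0,255)); seg([(35,-d+17,256),(35,-d-17,256)],(255,0,0))
    seg([(27,0,210),(247,0,210),(247,-330,210),(27,-330,210),(27,0,210)],(0,255,0))
    seg([(0,-7,210),(0,-323,210)],(255,0,255))
    for n in('main',250),('safe',164): print(n[0],w(9,-n[1],236).round(4))
    print('hinge',w(0,0,210))
    cv2.imwrite('pics/ov.png',cv2.resize(np.vstack([A[200:],cv2.resize(B,(A.shape[1],int(B.shape[0]*A.shape[1]/B.shape[1])))[:220]]),None,fx=1,fy=1))
E
python3 fit.py
```

```text
yaw -8.91217397770192 org [0.6130336  0.07513005] res mm [[-1.2, -2.6], [1.5, 1.3], [-0.3, 1.3]]
main [ 0.5832 -0.1732  0.236 ]
safe [ 0.5965 -0.0883  0.236 ]
hinge [0.6130336  0.07513005 0.21      ]
```

View pics/ov.png

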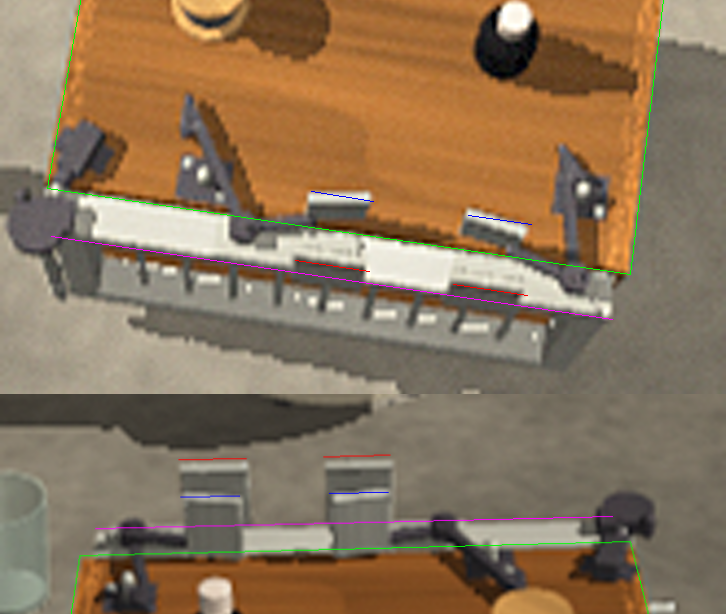

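The overlay agrees with the roof edges, gate line and both catch plates to about 2 mm in both views. The paddles and rests sit where they should, so I can plan the approach.

```bash
cat > plan.py <<'E'
import sys
from fit import *
def T(): 
    o=status.get_obs(); r,p,y=o['tcp_rot']
    return o,np.array(o['ee_pos']),Ro.from_euler('xyz',[r,p,y],degrees=True).as_matrix()
def pinch(d,th,off=9): # world xy and yaw of gate x-axis
    a=np.arctan2(R[1,0],R[0,0])-th
    Q=np.array([[np.cos(a),-np.sin(a)],[np.sin(a),np.cos(a)]])
    return t+Q@[off/1e3,-d/1e3],np.degrees(a)
def rows(d,ths,z,off=9):
    o,p,M=T()
    yy=np.degrees(np.arctan2(M[1,1],M[0,1]))
    for th in ths:
        xy,a=pinch(d,th,off)
        s=M.T@(np.r_[xy,z]-p)*1e3
        turn=-((a-yy+90)%180-90)   # tool x down: + turn = clockwise
        print('th %.2f'%th,'xy',xy.round(3),'shift',s.round(1),'turn %.1f'%turn)
E
python3 - <<'E'
from plan import *
o,p,M=T(); print(M.round(3),np.degrees(np.arctan2(M[1,1],M[0,1])))
rows(250,[0],.216); rows(250,[0],.32)
E
```

```text
yaw -8.91217397770192 org [0.6130336  0.07513005] res mm [[-1.2, -2.6], [1.5, 1.3], [-0.3, 1.3]]
[[-0.     0.429 -0.903]
 [ 0.001 -0.903 -0.429]
 [-1.    -0.001 -0.   ]] -64.57491663272434
th 0.00 xy [ 0.583 -0.173] shift [  14.8 -142.9 -452.3] turn -55.7
th 0.00 xy [ 0.583 -0.173] shift [ -89.2 -143.  -452.3] turn -55.7
```

```bash
python3 -m jog '-40 0 0 0; -89 0 0 -8; -89 -20 -55 -16; -89 -40 -110 -24; -89 -60 -170 -32; -89 -75 -230 -40; -89 -90 -290 -48; -89 -110 -350 -55.7' 1 40; python3 -c "
from plan import *
print(T()[0]['q'].round(1)); rows(250,[0],.216)"
```

```text
time: 1.1
ee_pos: [0.5058, -0.2461, 0.3199]
tcp_rot: [-97.8, 90.0, 163.5]
wrist_force: [0.1, -1.4, -0.3]
opening: 0.0855
yaw -8.91217397770192 org [0.6130336  0.07513005] res mm [[-1.2, -2.6], [1.5, 1.3], [-0.3, 1.3]]
[-25.9  10.   25.8 105.8  -0.   72.7]
th 0.00 xy [ 0.583 -0.173] shift [103.8  65.6 -83.6] turn 0.3
```

```bash
python3 -m jog '0 10 -10 -10; 0 20 -20 -20; 0 30 -30 -30; 0 40 -40 -40; 0 50 -50 -50; 0 60 -60 -60; 0 65.6 -83.6 -70; 0 65.6 -83.6 -80' ; python3 -m jog '0 0 0 -10; 0 0 0 -20; 0 0 0 -30; 0 0 0 -40; 0 0 0 -50; 0 0 0 -60; 0 0 0 -70; 0 0 0 -80';python3 -c "
from plan import *
print(T()[0]['q'].round(1)); rows(250,[0],.216)"
```

```text
time: 2.1
ee_pos: [0.5827, -0.1739, 0.3196]
tcp_rot: [170.9, 89.9, 152.4]
wrist_force: [-0.5, 0.0, 0.2]
opening: 0.0856
time: 3.1
ee_pos: [0.5822, -0.1751, 0.3198]
tcp_rot: [103.0, 89.9, 164.5]
wrist_force: [0.3, -0.3, 0.4]
opening: 0.0855
yaw -8.91217397770192 org [0.6130336  0.07513005] res mm [[-1.2, -2.6], [1.5, 1.3], [-0.3, 1.3]]
[-16.7  17.1  34.2 107.2  -0.  -78.2]
th 0.00 xy [ 0.583 -0.173] shift [ 1.038e+02 -1.000e-01  2.200e+00] turn -19.6
```

```bash
python3 -m jog '0 0 1 -10; 0 0 2 -19.6; 10 0 2 -19.6; 20 0 2 -19.6; 30 0 2 -19.6; 40 0 2 -19.6; 40 0 2 -19.6; 40 0 2 -19.6';python3 -c "
from plan import *
rows(250,[0],.216)
c=shot('wrist','wr1.png')
im=c['color'][:,:,::-1].copy()
for d in(250,164):
    for x,hw,k in((-4,20,(0,0,255)),(35,17,(255,0,0))):
        a,b=[tuple(int(round(v)) for v in proj(c,w(x,-d+s*hw,256))) for s in(1,-1)]
        cv2.line(im,a,b,k,1)
cv2.imwrite('pics/wr1o.png',im)"
```

```text
time: 4.1
ee_pos: [0.5832, -0.1734, 0.2806]
tcp_rot: [-93.9, 90.0, -13.2]
wrist_force: [-0.7, 0.8, 0.6]
opening: 0.0853
yaw -8.91217397770192 org [0.6130336  0.07513005] res mm [[-1.2, -2.6], [1.5, 1.3], [-0.3, 1.3]]
th 0.00 xy [ 0.583 -0.173] shift [64.6  0.   0.1] turn -0.4
```

View pics/wr1o.png

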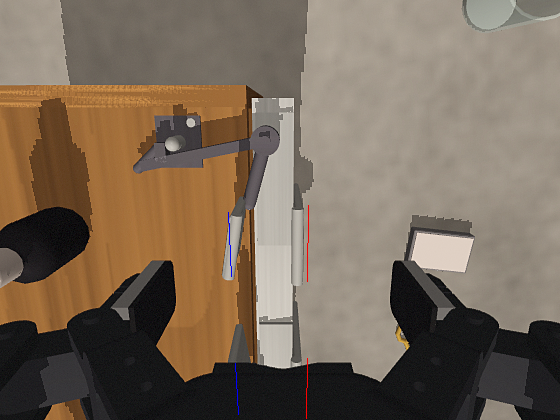

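The wrist view shows the main rest's outer face at u≈303, predicted 308, and the paddle's rear edge at u≈225, predicted 230. The locker therefore sits about 2.5 mm deeper and 1 mm toward the hinge than my fit, so I'll correct that and descend.

```bash
sed -i "s|^print('yaw'|t=t+R@[.0026,.001]\n#|" fit.py; python3 -c "
from plan import *
rows(250,[0],.216)"
```

```text
th 0.00 xy [ 0.586 -0.173] shift [64.8 -2.5  1.2] turn -0.4
```

```bash
python3 -m jog '10 -2.5 1 0; 20 -2.5 1 0; 32 -2.5 1 0; 42 -2.5 1 0; 52 -2.5 1 0; 60 -2.5 1 0; 64 -2.5 1 0; 64 -2.5 1 0' && python3 -m jog '0 0 0 0; 0 0 0 0; 0 0 0 0; 0 0 0 0; 0 0 0 0; 0 0 0 0; 0 0 0 0; 0 0 0 0' 0 40; python3 -c "
from plan import *
rows(250,[0,.03,.06,.09,.12,.15,.18,.21,.225],.216)"
```

```text
time: 5.15
ee_pos: [0.5857, -0.1728, 0.2162]
tcp_rot: [80.2, 90.0, 160.9]
wrist_force: [-0.6, -0.5, -0.3]
opening: 0.0854
time: 6.15
ee_pos: [0.5858, -0.1725, 0.2173]
tcp_rot: [-79.2, 89.9, 1.6]
wrist_force: [-2.7, 1.2, 5.4]
opening: 0.0252
th 0.00 xy [ 0.586 -0.173] shift [ 1.3 -0.2 -0.1] turn -0.3
th 0.03 xy [ 0.578 -0.172] shift [ 1.3  7.3 -0.3] turn 1.4
th 0.06 xy [ 0.571 -0.17 ] shift [ 1.3 14.8 -0.3] turn 3.1
th 0.09 xy [ 0.564 -0.169] shift [ 1.3 22.3 -0. ] turn 4.9
th 0.12 xy [ 0.556 -0.167] shift [ 1.3 29.8  0.4] turn 6.6
th 0.15 xy [ 0.549 -0.165] shift [ 1.3 37.3  1.1] turn 8.3
th 0.18 xy [ 0.542 -0.163] shift [ 1.2 44.7  2.1] turn 10.0
th 0.21 xy [ 0.535 -0.161] shift [ 1.2 52.2  3.2] turn 11.7
th 0.23 xy [ 0.531 -0.16 ] shift [ 1.2 55.8  3.9] turn 12.6
```

Opening is 25 mm, so the main catch is squeezed home. Now I draw the gate ajar.

```bash
python3 -m jog '0 4 0 1; 0 11 0 2.5; 0 19 0 4; 0 26 0 6; 0 34 1 7.5; 0 41 1.5 9; 0 48 2.5 11; 0 52 3 11.7'; python3 -c "
from plan import *
o=T()[0];print(o['wrist_force'].round(1),o['torque'].round(2))
rows(250,[.21,.225],.216)"
```

```text
time: 7.15
ee_pos: [0.535, -0.1606, 0.2173]
tcp_rot: [-38.3, 89.9, 30.8]
wrist_force: [1.7, 5.7, 5.3]
opening: 0.025
[1.7 5.7 5.3] [ 0.9  -0.58  0.32]
th 0.21 xy [ 0.535 -0.161] shift [ 1.3  0.1 -0.5] turn -0.0
th 0.23 xy [ 0.531 -0.16 ] shift [ 1.3  3.8 -0.6] turn 0.9
```

```bash
python3 -m jog '0 1 0 .2; 0 2 0 .4; 0 3 0 .6; 0 4 0 .8; 0 4 0 .8; 0 4 0 .8; 0 4 0 .8; 0 4 0 .8'; python3 -c "
from plan import *
o=T()[0];print(o['wrist_force'].round(1),o['torque'].round(2))
rows(250,[.21,.225,.24],.216)"
```

```text
time: 8.15
ee_pos: [0.5325, -0.1597, 0.2173]
tcp_rot: [-66.7, 89.8, 1.6]
wrist_force: [6.8, 2.8, 4.7]
opening: 0.0249
[6.8 2.8 4.7] [ 0.37 -1.34  0.49]
th 0.21 xy [ 0.535 -0.161] shift [ 1.3 -2.6 -0.4] turn -0.8
th 0.23 xy [ 0.531 -0.16 ] shift [ 1.3  1.2 -0.5] turn 0.1
th 0.24 xy [ 0.528 -0.158] shift [ 1.3  4.9 -0.6] turn 1.0
```

The force rose and motion stalled at about 0.22 rad, so the safety catch has stopped the gate. I'll ease off, release, lift and move over to the safety catch.

```bash
python3 -m jog '0 -2 0 -.3; 0 -3 0 -.5; 0 -3 0 -.5; 0 -3 0 -.5; 0 -3 0 -.5; 0 -3 0 -.5; 0 -3 0 -.5; 0 -3 0 -.5' 1 && python3 -m jog '-10 0 0 0; -25 0 0 0; -40 0 0 0; -55 0 0 0; -65 0 0 0; -65 0 0 0; -65 0 0 0; -65 0 0 0'; python3 -c "
from plan import *
rows(164,[.2,.21,.22],.216)
c=shot('wrist','wr2.png')
im=c['color'][:,:,::-1].copy()
for d in(250,164):
    for x,hw,k in((-4,20,(0,0,255)),(35,17,(255,0,0))):
        P=[np.r_[pinch(d+q*hw,.21,x)[0],.256] for q in(-1,1)]
        a,b=[tuple(int(round(v)) for v in proj(c,p)) for p in P]
        cv2.line(im,a,b,k,1)
cv2.imwrite('pics/wr2o.png',im)"
```

```text
time: 9.15
ee_pos: [0.534, -0.1611, 0.2163]
tcp_rot: [-79.5, 90.0, -10.8]
wrist_force: [0.4, 0.1, -0.2]
opening: 0.0854
time: 10.15
ee_pos: [0.5338, -0.1611, 0.2807]
tcp_rot: [93.5, 89.9, 162.3]
wrist_force: [0.3, -0.6, 0.3]
opening: 0.0853
th 0.20 xy [ 0.567 -0.081] shift [64.7 -2.1 86.5] turn -0.9
th 0.21 xy [ 0.566 -0.081] shift [64.7 -0.4 86.4] turn -0.3
th 0.22 xy [ 0.564 -0.08 ] shift [64.7  1.2 86.4] turn 0.2
```

View pics/wr2o.png

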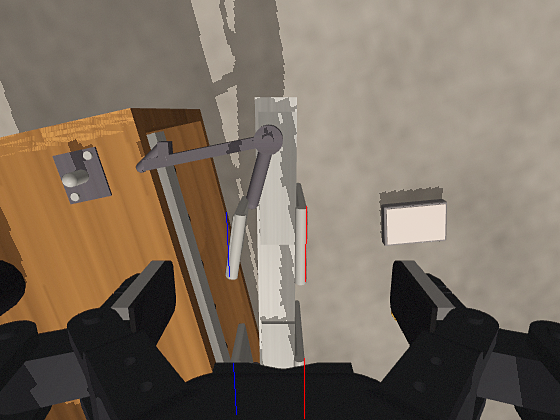

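The gate stands ajar at 0.21 rad: the rest's edge at u≈306 matches the prediction, and the main hook is clear of its pin. Next is the safety catch.

```bash
python3 -m jog '0 0 20 0; 0 0 45 0; 0 0 70 0; 0 0 86 0; 12 0 86 0; 26 0 86 0; 42 0 86 0; 52 0 86 0' && python3 -m jog '6 0 0 0; 12 0 0 0; 13 0 0 0; 13 0 0 0; 13 0 0 0; 13 0 0 0; 13 0 0 0; 13 0 0 0' && python3 -m jog '0 0 0 0; 0 0 0 0; 0 0 0 0; 0 0 0 0; 0 0 0 0; 0 0 0 0; 0 0 0 0; 0 0 0 0' 0 40; python3 -c "
from plan import *
rows(164,[.21,.24,.29,.34,.4,.47,.54,.61,.68,.75],.216)"
```

```text
time: 11.2
ee_pos: [0.5645, -0.0817, 0.2276]
tcp_rot: [108.0, 89.9, 176.7]
wrist_force: [-0.7, 0.3, 0.4]
opening: 0.0854
time: 12.2
ee_pos: [0.5652, -0.081, 0.2163]
tcp_rot: [-57.5, 90.0, 11.2]
wrist_force: [-0.3, -0.0, 0.2]
opening: 0.0851
time: 13.2
ee_pos: [0.5657, -0.0816, 0.2173]
tcp_rot: [-98.2, 89.9, -29.5]
wrist_force: [1.0, -3.3, 5.9]
opening: 0.025
th 0.21 xy [ 0.566 -0.081] shift [1.3 0.5 0.8] turn -0.4
th 0.24 xy [ 0.561 -0.079] shift [1.3 5.4 0.6] turn 1.3
th 0.29 xy [ 0.553 -0.076] shift [ 1.2 13.7  0.6] turn 4.2
th 0.34 xy [ 0.546 -0.073] shift [ 1.2 21.9  0.9] turn 7.1
th 0.40 xy [ 0.537 -0.068] shift [ 1.2 31.7  1.9] turn 10.5
th 0.47 xy [ 0.527 -0.063] shift [ 1.2 43.   3.8] turn 14.5
th 0.54 xy [ 0.518 -0.056] shift [ 1.1 54.2  6.4] turn 18.5
th 0.61 xy [ 0.509 -0.049] shift [ 1.1 65.2  9.8] turn 22.5
th 0.68 xy [ 0.5   -0.041] shift [ 1.1 75.9 14. ] turn 26.5
th 0.75 xy [ 0.492 -0.033] shift [ 1.1 86.2 19. ] turn 30.6
```

```bash
python3 -m jog '0 5.4 .5 1.3; 0 13.7 .5 4.2; 0 22 1 7; 0 31.7 2 10.5; 0 43 4 14.5; 0 54 6.5 18.5; 0 65 10 22.5; 0 65 10 22.5'; python3 -c "
from plan import *
o=T()[0];print(o['wrist_force'].round(1),o['torque'].round(2),o['q'].round(1))
rows(164,[.61,.68,.75,.82,.89,.96,1.03,1.1,1.17],.216)"
```

```text
time: 14.2
ee_pos: [0.5085, -0.0488, 0.2173]
tcp_rot: [-88.1, 89.8, -42.0]
wrist_force: [2.1, -8.1, 6.4]
opening: 0.0253
[ 2.1 -8.1  6.4] [-1.57 -0.6  -1.07] [ -5.4  -0.8   2.5  93.2  -0.1 -51.6]
th 0.61 xy [ 0.509 -0.049] shift [ 1.3 -0.1  0.1] turn 0.0
th 0.68 xy [ 0.5   -0.041] shift [ 1.2 11.4 -0.1] turn 4.0
th 0.75 xy [ 0.492 -0.033] shift [ 1.2 22.9  0.5] turn 8.0
th 0.82 xy [ 0.485 -0.024] shift [ 1.2 34.3  1.9] turn 12.0
th 0.89 xy [ 0.478 -0.014] shift [ 1.1 45.6  4. ] turn 16.1
th 0.96 xy [ 0.472 -0.004] shift [ 1.1 56.7  7. ] turn 20.1
th 1.03 xy [0.467 0.006] shift [ 1.1 67.6 10.7] turn 24.1
th 1.10 xy [0.463 0.016] shift [ 1.  78.2 15.2] turn 28.1
th 1.17 xy [0.459 0.027] shift [ 1.  88.4 20.4] turn 32.1
```

```bash
python3 -m jog '0 11.4 0 4; 0 23 .5 8; 0 34.3 2 12; 0 45.6 4 16; 0 56.7 7 20; 0 67.6 10.7 24; 0 78.2 15.2 28; 0 88.4 20.4 32'; python3 -c "
from plan import *
o=T()[0];print(o['wrist_force'].round(1),o['torque'].round(2),o['q'].round(1))
rows(164,[1.17,1.24,1.31,1.38,1.45,1.52,1.59,1.66,1.73,1.8],.216)"
```

```text
time: 15.2
ee_pos: [0.4594, 0.0272, 0.2172]
tcp_rot: [-46.3, 89.8, -32.3]
wrist_force: [8.2, -5.0, 8.5]
opening: 0.0252
[ 8.2 -5.   8.5] [-1.26 -1.28 -0.88] [  3.5  -7.7  -3.9  93.6  -0.1 -10.6]
th 1.17 xy [0.459 0.027] shift [ 1.2  0.1 -0.5] turn 0.0
th 1.24 xy [0.456 0.038] shift [ 1.2 11.6 -0.8] turn 4.0
th 1.31 xy [0.454 0.05 ] shift [ 1.2 23.1 -0.2] turn 8.0
th 1.38 xy [0.452 0.061] shift [ 1.2 34.5  1.2] turn 12.1
th 1.45 xy [0.452 0.072] shift [ 1.1 45.8  3.4] turn 16.1
th 1.52 xy [0.452 0.084] shift [ 1.1 56.9  6.3] turn 20.1
th 1.59 xy [0.453 0.095] shift [ 1.1 67.8 10.1] turn 24.1
th 1.66 xy [0.454 0.107] shift [ 1.1 78.4 14.5] turn 28.1
th 1.73 xy [0.457 0.118] shift [ 1.1 88.6 19.8] turn 32.1
th 1.80 xy [0.46  0.129] shift [ 1.1 98.5 25.7] turn 36.1
```

```bash
python3 -m jog '0 11.6 -.5 4; 0 23 0 8; 0 34.5 1.5 12; 0 45.8 3.5 16; 0 57 6.5 20; 0 68 10 24; 0 78.5 14.5 28; 0 88.5 19.8 32' && python3 -m jog '0 6 0 2; 0 11.5 0 4; 0 11.5 0 4; 0 11.5 0 4; 0 11.5 0 4; 0 11.5 0 4; 0 11.5 0 4; 0 11.5 0 4'; python3 -c "
from plan import *
o=T()[0];print(o['wrist_force'].round(1),o['torque'].round(2),o['q'].round(1))
rows(164,[1.8],.216)
c=shot('top','top2.png');shot('scene','scene2.png')
for d in(7,323): print(proj(c,np.r_[pinch(d,1.8,0)[0],.21]))
a=cv2.imread('pics/top2.png');b=cv2.imread('pics/scene2.png')
cv2.imwrite('pics/fin.png',cv2.resize(np.hstack([a[80:380,60:460],b[130:430,60:460]]),None,fx=1,fy=1))"
```

```text
time: 16.2
ee_pos: [0.4578, 0.1174, 0.2172]
tcp_rot: [-15.5, 89.7, -33.4]
wrist_force: [10.6, -10.0, 5.8]
opening: 0.0251
time: 17.2
ee_pos: [0.461, 0.1281, 0.2172]
tcp_rot: [-12.7, 89.7, -34.4]
wrist_force: [8.1, -9.2, 6.6]
opening: 0.0251
[ 8.1 -9.2  6.6] [-1.94 -1.22 -0.59] [15.6 -5.2 -1.7 93.4 -0.2 37.4]
th 1.80 xy [0.46  0.129] shift [ 1.2  0.5 -0.9] turn 0.2
(np.float64(227.54493791540443), np.float64(185.18295059782926))
(np.float64(175.12996281126811), np.float64(306.9444689139171))Traceback (most recent call last):
  File "<string>", line 8, in <module>
    cv2.imwrite('pics/fin.png',cv2.resize(np.hstack([a[80:380,60:460],b[130:430,60:460]]),None,fx=1,fy=1))
                                          ~~~~~~~~~^^^^^^^^^^^^^^^^^^^^^^^^^^^^^^^^^^^^^^
    return _nx.concatenate(arrs, 1, dtype=dtype, casting=casting)
           ~~~~~~~~~~~~~~~^^^^^^^^^^^^^^^^^^^^^^^^^^^^^^^^^^^^^^^
ValueError: all the input array dimensions except for the concatenation axis must match exactly, but along dimension 0, the array at index 0 has size 300 and the array at index 1 has size 290
```

```bash
python3 -c "
from h import *
a=cv2.imread('pics/top2.png');b=cv2.imread('pics/scene2.png')
cv2.imwrite('pics/fin.png',np.hstack([a[80:380,60:460],b[100:400,60:460]]))"
```

```text
(no output)
```

View pics/fin.png

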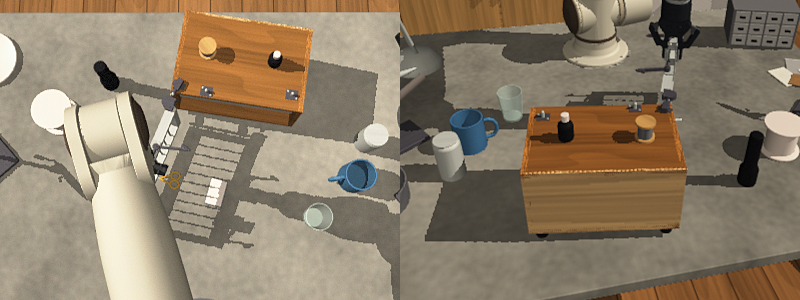

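The gate is wide open, past square, with its shadow clear on the bench at left-image (210,190). The gripper still holds it, and the mug, can, tumbler, torch, spools, bottle, hook box and scissors all stand where they did.

```bash
python3 -c "
from workcell import status,bot
o=status.get_obs();print(o['time'],o['opening'],o['wrist_force'],o['ee_pos'])
bot.job_done()"
```

```text
17.3 0.025052704737542442 [ 8.0988859  -8.37224508  6.06996326] [0.46098347 0.12807348 0.21719441]
the job is handed in; nothing more can be done
```

The gate is open and held, and I handed the job in at 17.3 s. I squeezed the main catch and drew the gate ajar until the safety catch stopped it at about 0.21–0.22 rad. I then squeezed the safety catch and swung the gate past the detent to about 1.8 rad, roughly 103°. The arm is still gripping the safety catch.

- **Grip and force:** the fingers are 25 mm apart, so the catch is squeezed home. The wrist force is about 13 N, steady.
- **Gate angle:** 1.8 rad comes from the gripper's position, within about 1 mm of the predicted point. The last pictures confirm the gate is past square, but I did not measure the angle from them.
- **Other objects:** by eye in the last top and scene pictures, nothing else had moved. The arm partly hides the scissors in those pictures.
- **One disagreement:** my first locker position was off by about 2.5 mm. The wrist camera showed this before the first grasp, and I corrected it. No later check failed.

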